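# Load the print jigs from a stack of samples

## Robot

A 6-joint arm with a two-finger parallel gripper is mounted at the origin on the work surface. World frame = base frame: x ahead of the robot, y to its left, z up, the work surface at z = 0. Lengths are in m, angles in rad, forces in N, time in s.
With the tool pointing down it reaches from about 0.35 to 0.775 m from the base axis. Payload 7.3 kg.
Tool frame: the origin (TCP) lies on the mounting face of the last link; the fingertips stand 178 mm ahead of it and the grasp point (between the pads) lies 159 mm ahead of it (robot.grip_depth is the distance from the TCP to the grasp point, in m); z points along the fingers, y is the line along which they close (so a half turn about z gives the same grasp; the last joint's range is limited). The gripper opens to 92 mm and grips with 3 to 60 N. Pads are 19 mm wide; open, the fingers measure 130 mm over their backs; the gripper's body (75 mm by 190 mm) begins 47 mm behind the grasp point.
Start: joints at [1.068, 0.342, 1.524, -0, 1.275, -0.146], TCP at [0.183, 0.492, 0.405] pointing down, gripper open.
Joint ranges: [-2.53, 2.53], [-0.77, 2.02], [0.04, 2.7], [-1, 4.14], [0.28, 2.66], [-3.11, 3.11]. Speed limits (rad/s): [2.57, 2.57, 3.14, 3.14, 3.14, 3.14].

## Interface

Orientations are given as [roll, pitch, yaw] about the fixed x, y, z axes, in that order (R = Rz(yaw) Ry(pitch) Rx(roll)).
In Python, from cell import observe, cams, robot, models gives the robot as it stands.
- The arm moves only by the shell command python3 -m jog 'ROWS' [FORCE]. ROWS is JSON, a list of rows, each a list of 3 entries, a list of its own where there are three numbers: the shift along the tool's x, y, z each as a share of 0.4 m, from -1 to 1, then the turn about the tool's z as a share of pi rad, from -1 to 1, then the closure, from 0 (fully open) to 1 (shut). In form: [[[x, y, z], turn, jaw], ...]. A call has 1 to 12 rows; each row is the pose to reach, as a shift and turn from the pose commanded when the call began, along the tool's axes at that moment, turning the shorter way round; what a row does not reach only later rows make up. A row lasts 1/8 s, in which the tool goes at most 62.5 mm and 10.7 degrees, less where a joint would pass 70% of its speed; a pose out of reach is approached as far as the arm can. A call with a number of a shift or a turn outside -1 to 1 is refused whole. A call with a gripper value outside its range is refused whole. The fingers move at their own pace and stop on an object; FORCE is the grip in N (left out, the last holds). Time passes only in rows, so rows that repeat a pose let the fingers close. It gives the time, the measured TCP pose, the force, the opening and the grip force at its end, in the units of the state.
- observe(): the state, without advancing time (a new reading comes with each control period).
- cams.read_camera(name): name is "scene" or "top"; returns the picture (384x512x3 uint8, red, green, blue); there is no depth.
- cams.camera_model(name): a dict with "camera_matrix" (3x3 intrinsics, pixels), "k1" (the pictures are not rectified: a ray, as slopes to the right and down, at radius r is drawn at 1 + k1 r^2 times it, then the intrinsics apply), "pose" (4x4, takes a point from camera to world coordinates). Camera axes: x right, y down, z forward; pixel columns grow to the right and rows downward; lengths in m; the calibration is good to about 2 mm. A picture is of the moment at which its call begins. camera_model takes no time and is no camera call.
- robot.hand_in(): hands the job in; it is judged then, once.
Trained networks look in the newest picture that a camera, given by its name, has taken for a name from the list of things; names that differ only in an ending like _2 or _b are one class to them, and where a whole thing is asked for, a point or a joint stands for the part that bears it (a point fixed in the world has none). Each returns a list of dicts, best first, with "confidence" (0 to 1); they miss things now and then, are a little off and sometimes report something else, mostly with a low value. They report only what shows in the picture. A call takes as long as a camera call.
- models.find_in(target, camera): "position" ([x, y, z] in m, in world coordinates, good to about 4 mm: the middle of the surface that is visible of it).
- models.pinpoint(target, camera): "position" ([x, y, z] in m, in world coordinates, good to about 4 mm: a listed point, or the origin of a listed thing).
The state is a dict: "time": time; "qpos": joint angles; "qvel": joint speeds; "joint_efforts": joint torques, N m; "tool_pos": TCP position; "tool_rot": TCP orientation; "contact_force": force on the tool from outside, world axes, zero at the start; "torque": the same for the moment, N m; "opening": finger opening in m; "grip_force": force on a finger pad.
Only numpy, scipy, OpenCV 4.12 (cv2) and the standard library are available. Lean on these libraries where they do the work, as an engineer would, in place of code of your own. Each camera call takes 0.05 s, during which the arm holds its last target. There are 200 camera calls.

## Task

The packaging samples are piled up in one stack. Take the stack apart from the top down, one piece at a time, and set each piece upright and flat into the empty print jig whose recess matches its shape and size, with the bottle's long side turned along the long side of its recess. Do not tip any piece over, and leave the two white mugs standing where they are.

Things in the scene. Friction and masses are not known exactly. Their poses are not given: they have to be found in the camera images.
- bottle: Flat black bottle with a round steel cap, upright, on top of the stack (standing on the jar). Body 38 mm (its x) by 24 mm (its y) by 56 mm tall, then neck and cap 20 mm across up to 80 mm. About 0.12 kg. Origin: centre of its underside (100 mm above the table at the start); x along the long side, z up.
- jar: Round amber jar with a white lid, 46 mm across, 36 mm tall, straight sides, about 0.14 kg, second from the top (standing on the round tin). Origin: centre of its underside (64 mm above the table at the start), z up.
- round_tin: Flat round aluminium tin, 60 mm across, 32 mm tall, straight sides, about 0.15 kg, third from the top (standing on the square tin). Origin: centre of its underside (32 mm above the table at the start), z up.
- square_tin: Flat square steel tin, 68 by 68 mm, 32 mm tall, about 0.18 kg, bottom of the stack, on the table. Origin: centre of its underside (z = 0 at the start); x and y along its sides, z up. The pieces of the stack are centred on one another to a few mm and each turned up to 0.4 rad against the one below it (the square tin up to 0.6 rad against the table).
- jig_flat: Low open print jig fixed to the table, white rim around a grey floor. Floor 5 mm above the table, rim 10 mm above the table and 5 mm thick. Origin: centre of its underside, at table height, z up; sits at any of five places, up to about 0.6 rad of yaw. Rectangular recess 54 mm (its x) by 40 mm (its y), for the bottle.
- jig_small: Low open print jig fixed to the table, white rim around a grey floor. Floor 5 mm above the table, rim 10 mm above the table and 5 mm thick. Origin: centre of its underside, at table height, z up; sits at any of five places, up to about 0.6 rad of yaw. Smaller round recess, 62 mm across, for the jar.
- jig_wide: Low open print jig fixed to the table, white rim around a grey floor. Floor 5 mm above the table, rim 10 mm above the table and 5 mm thick. Origin: centre of its underside, at table height, z up; sits at any of five places, up to about 0.6 rad of yaw. Larger round recess, 76 mm across, for the round tin.
- jig_square: Low open print jig fixed to the table, white rim around a grey floor. Floor 5 mm above the table, rim 10 mm above the table and 5 mm thick. Origin: centre of its underside, at table height, z up; sits at any of five places, up to about 0.6 rad of yaw. Square recess, 84 by 84 mm, sides along its x and y, for the square tin.
- mug_mid: Among the jigs, in the middle of the far row: white ceramic mug standing upright, 76 mm across, 85 mm tall, handle on its +y side; stays where it stands. Origin: centre of its underside, on the table (z = 0), z up.
- mug_side: Off to the left (+y) side: white ceramic mug standing upright, 76 mm across, 85 mm tall, handle on its +y side; stays where it stands. Origin: centre of its underside, on the table (z = 0), z up.

How it is judged:
By the outcome, as a careful person would: the job done as asked, in the order asked, and still so for the second after the job is handed in, with the robot touching nothing.
It also fails if it takes over 125 s, if anything falls off the work surface, if the arm or the gripper's body presses on something with over 40 N, if the wrist force passes 120 N, or if a joint passes its speed limit or range.

## Working session

There is one attempt and no reset: what is moved stays moved. The work goes in short steps, Python scripts to look and compute and a shell command to move; the robot and the scene stay as the last step left them, time stands still between calls to the robot, and variables do not carry over. Pictures are saved under pics/ and viewed, at most 15 in all, crops included, and the job is handed in when it is done.

```bash
mkdir -p pics; python3 - <<'E'
from cell import observe, cams, robot, models
import cv2,numpy as np
s=observe();print(s)
for n in("scene","top"):
    im=cams.read_camera(n);cv2.imwrite(f"pics/{n}0.png",im[:,:,::-1])
    m=cams.camera_model(n);print(n,np.round(m["camera_matrix"],1).tolist(),m["k1"],np.round(m["pose"],3).tolist())
    for t in["bottle","jar","round_tin","square_tin","jig_flat","jig_small","jig_wide","jig_square","mug_mid","mug_side"]:
        print(t,[(np.round(d["position"],3).tolist(),round(d["confidence"],2)) for d in models.pinpoint(t,n)[:2]])
E
```

```text
{'time': 0.0, 'qpos': array([ 1.06799350e+00,  3.42714740e-01,  1.52499671e+00, -9.58391224e-06,
        1.27542555e+00, -1.45995492e-01]), 'qvel': array([-1.50308584e-03,  4.11361631e-06,  1.90229845e-04,  1.37661138e-03,
       -5.32574588e-04, -1.18822812e-03]), 'joint_efforts': array([ 8.20058231e-04, -4.31232941e+01, -2.44225770e+01,  7.20080500e-02,
        5.57054719e-02, -9.75251965e-05]), 'tool_pos': array([0.18328683, 0.49182259, 0.40405599]), 'tool_rot': array([-3.14006341e+00, -2.15599783e-04,  2.78478796e+00]), 'contact_force': array([-0.59203919, -1.62397957,  0.10792865]), 'torque': array([ 0.00370262, -0.01949804, -0.12431425]), 'grip_force': 0.0, 'opening': 0.09174557734702583}
scene [[413.8, 0.0, 261.0], [0.0, 413.8, 193.7], [0.0, 0.0, 1.0]] 0.034005425144471746 [[0.551, 0.466, -0.692, 1.222], [0.835, -0.306, 0.458, -0.4], [0.002, -0.83, -0.558, 0.639], [0.0, 0.0, 0.0, 1.0]]
bottle [([0.446, -0.004, 0.095], 0.75)]
jar [([0.449, -0.002, 0.066], 0.83), ([0.438, -0.274, -0.004], 0.16)]
round_tin [([0.448, -0.002, 0.032], 0.5)]
square_tin [([0.455, -0.003, -0.004], 0.64
[... 198 characters left out ...]
 0.001], 0.67)]
mug_side [([0.584, 0.39, -0.003], 0.61)]
top [[377.0, 0.0, 255.0], [0.0, 377.0, 187.8], [0.0, 0.0, 1.0]] -0.11208103008474683 [[-0.021, -0.988, 0.153, 0.403], [-1.0, 0.02, -0.007, 0.083], [0.004, -0.153, -0.988, 1.007], [0.0, 0.0, 0.0, 1.0]]
bottle [([0.449, -0.005, 0.101], 0.51)]
jar [([0.446, -0.006, 0.064], 0.54)]
round_tin [([0.452, -0.005, 0.034], 0.64)]
square_tin [([0.45, -0.008, 0.003], 0.82)]
jig_flat [([0.414, 0.271, 0.002], 0.94)]
jig_small [([0.626, -0.194, -0.003], 0.91), ([0.655, -0.006, 0.0], 0.48)]
jig_wide [([0.632, 0.212, 0.0], 0.72)]
jig_square [([0.437, -0.281, -0.003], 0.86)]
mug_mid [([0.657, -0.009, -0.002], 0.67)]
mug_side [([0.585, 0.396, 0.0], 0.84)]
```

```bash
python3 - <<'E'
import cv2,numpy as np
t=cv2.imread("pics/top0.png");cv2.imwrite("pics/top0b.png",cv2.resize(t,(800,600),interpolation=cv2.INTER_CUBIC))
c=t[120:220,200:320];cv2.imwrite("pics/topc.png",cv2.resize(c,(720,600),interpolation=cv2.INTER_CUBIC))
E
```

```text
(no output)
```

View pics/top0b.png

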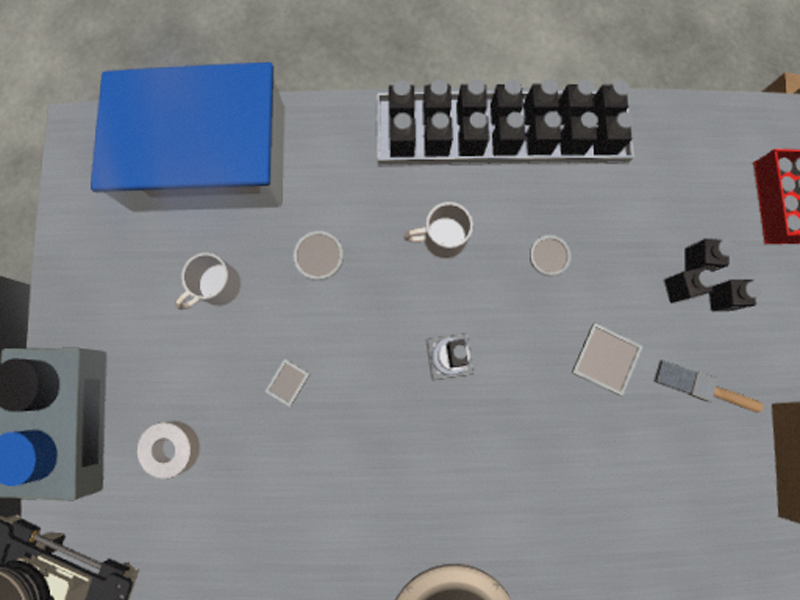

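View pics/topc.png

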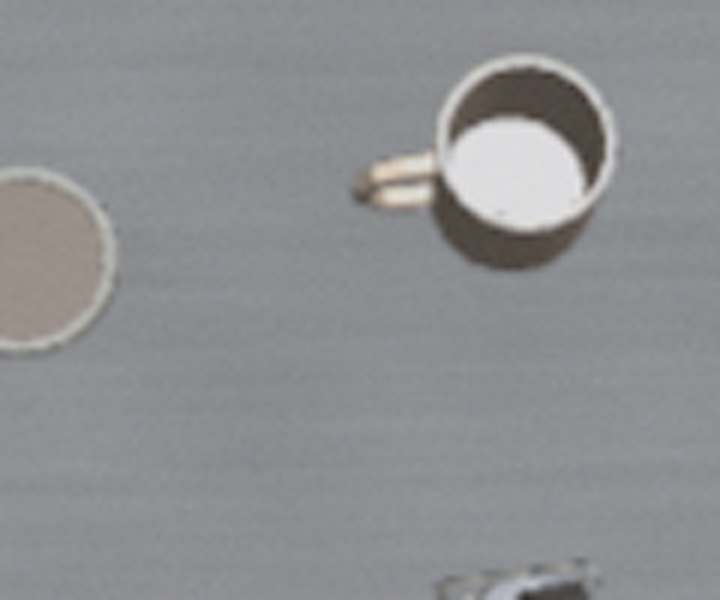

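View pics/scene0.png

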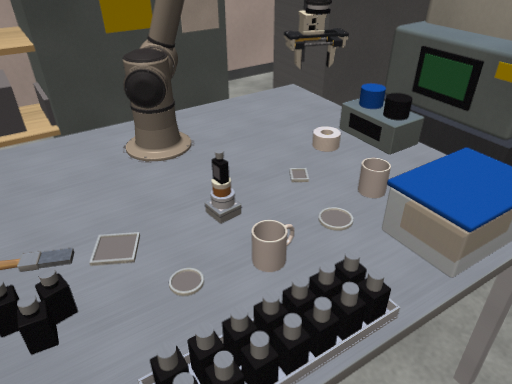

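The top view shows the stack at about (288,228) in original pixels. jig_flat is at (184,244), jig_square at (388,230), jig_wide at (203,163) and jig_small at (352,163); the mugs are at (287,146) and (130,178). My crop missed the stack. Next I'll make orthorectified patches to measure positions and yaws.

```bash
cat > h.py <<'E'
import cv2,numpy as np
from cell import observe,cams,robot,models
def proj(n,P):
    m=cams.camera_model(n);T=np.linalg.inv(m["pose"])
    P=np.asarray(P,float).reshape(-1,3)@T[:3,:3].T+T[:3,3]
    s=P[:,:2]/P[:,2:];s=s*(1+m["k1"]*(s**2).sum(1,keepdims=True))
    K=np.array(m["camera_matrix"]);return s@K[:2,:2].T+K[:2,2]
def ortho(n,im,c,z,half=.07,N=280):
    # picture right = -y, down = -x, centred on c
    g=(np.arange(N)+.5)/N*2*half-half
    U,V=np.meshgrid(g,g)
    p=proj(n,np.stack([c[0]-V,c[1]-U,np.full_like(U,z)],-1)).astype(np.float32).reshape(N,N,2)
    return cv2.remap(im,p[...,0],p[...,1],cv2.INTER_CUBIC)
def world(px,c,half=.07,N=280):
    px=np.asarray(px,float);return np.stack([c[0]-((px[...,1]+.5)/N*2*half-half),c[1]-((px[...,0]+.5)/N*2*half-half)],-1)
E
python3 - <<'E'
from h import *
t=cv2.imread("pics/top0.png");s=cv2.imread("pics/scene0.png")
J=dict(flat=(.412,.268),square=(.438,-.279),wide=(.632,.213),small=(.625,-.192))
tiles=[]
for k,c in J.items():
    for n,im in(("top",t),("scene",s)):
        for z,par in((.01,"in"),):
            o=ortho(n,im,c,z);lab=cv2.cvtColor(o,cv2.COLOR_BGR2LAB).astype(int)
            # inner floor is warm (b, a up) against grey-blue table
            m=((lab[...,2]>128)).astype(np.uint8)*255
            m=cv2.morphologyEx(m,cv2.MORPH_OPEN,np.ones((5,5)))
            cs,_=cv2.findContours(m,cv2.RETR_EXTERNAL,cv2.CHAIN_APPROX_NONE)
            cs=[x for x in cs if cv2.contourArea(x)>1000]
            for x in cs:
                (u,v),(w,h),a=cv2.minAreaRect(x)
                print(k,n,world([u,v],c).round(4),round(w/2,1),round(h/2,1),"ang",round(a,1))
            cv2.drawContours(o,cs,-1,(0,0,255),1);tiles.append(cv2.resize(o,(200,200)))
for z in(.156,.032,.18):
    for n,im in(("top",t),("scene",s)): tiles.append(cv2.resize(ortho(n,im,(.45,-.004),z,.05),(200,200),interpolation=cv2.INTER_CUBIC))
while len(tiles)<16:tiles.append(np.zeros((200,200,3),np.uint8))
g=np.vstack([np.hstack(tiles[i:i+4]) for i in(0,4,8)]);cv2.imwrite("pics/g.png",g)
E
```

```text
flat top [0.4104 0.267 ] 51.8 65.0 ang 31.1
flat scene [0.4101 0.2697] 41.2 52.7 ang 32.9
flat scene [0.4447 0.2474] 50.3 18.7 ang 34.2
square top [ 0.4375 -0.2781] 97.5 96.2 ang 27.0
square scene [ 0.4375 -0.2792] 84.3 83.5 ang 27.1
square scene [ 0.486  -0.3019] 95.2 13.2 ang 25.8
wide top [0.6283 0.2143] 86.9 84.5 ang 42.4
wide scene [0.6378 0.211 ] 82.8 93.1 ang 59.4
small top [ 0.6202 -0.1881] 71.6 71.9 ang 18.4
small scene [ 0.6225 -0.19  ] 62.2 63.1 ang 39.8
small scene [ 0.6495 -0.2032] 68.0 28.9 ang 27.9
```

View pics/g.png

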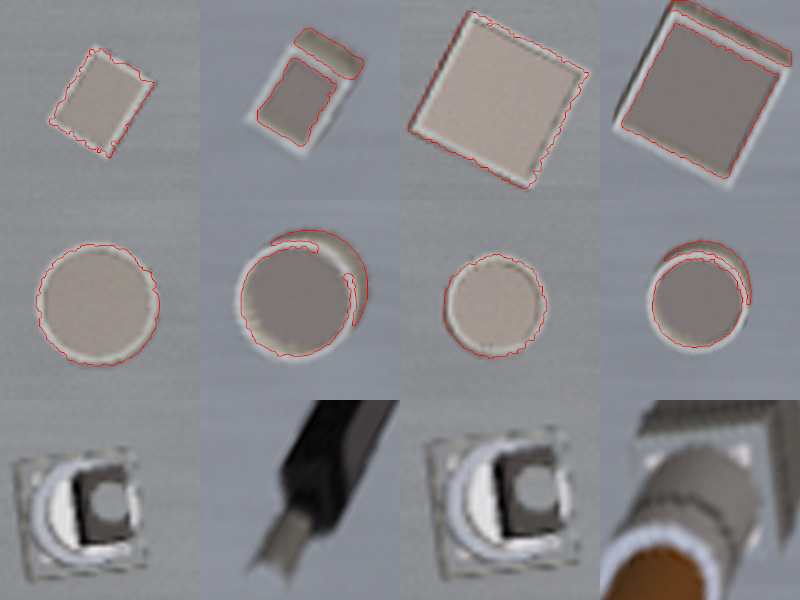

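The patches show clean outlines of all four jigs. jig_flat's long side is at yaw ≈ -32° and jig_square at ≈ -27°. In the stack the bottle is tilted by a few degrees. I'll fit the bottle silhouette in both views.

```bash
cat >> h.py <<'E'
from scipy.optimize import minimize
def poly(n,P,sh):
    m=np.zeros((sh[0]*4,sh[1]*4),np.uint8)
    q=cv2.convexHull(((proj(n,P)+.5)*4).astype(np.float32)).astype(np.int32)
    cv2.fillConvexPoly(m,q,255);return cv2.resize(m,(sh[1],sh[0]),interpolation=cv2.INTER_AREA)/255.
def box(x,y,a,lx,ly,z0,z1):
    c,s=np.cos(a),np.sin(a)
    return [[x+c*u*lx/2-s*v*ly/2,y+s*u*lx/2+c*v*ly/2,z] for u in(-1,1) for v in(-1,1) for z in(z0,z1)]
def cyl(x,y,r,z0,z1):
    t=np.linspace(0,2*np.pi,24);return [[x+r*np.cos(k),y+r*np.sin(k),z] for k in t for z in(z0,z1)]
E
python3 - <<'E'
from h import *
t=cv2.imread("pics/top0.png");s=cv2.imread("pics/scene0.png")
M={}
for n,im in(("top",t),("scene",s)):
    g=im.max(2).astype(float);roi=poly(n,cyl(.448,-.004,.06,.1,.2),g.shape)>0
    d=np.clip((100-g)/60,0,1);d[poly(n,cyl(.448,-.004,.035,.108,.2),g.shape)==0]=0;M[n]=d
def f(p,ns=("top","scene")):
    e=0
    for n in ns:
        m=poly(n,box(*p[:3],.038,.024,.1,.156),M[n].shape)
        m=m*(1-poly(n,cyl(p[0],p[1],.010,.156,.18),m.shape))
        e+=((m-M[n])**2).sum()/M[n].sum()
    return e
for ns in(("top",),("scene",),("top","scene")):
    best=min((minimize(f,[.448,-.004,a],args=(ns,),method="Nelder-Mead",options=dict(initial_simplex=[[.448,-.004,a],[.452,-.004,a],[.448,0,a],[.448,-.004,a+.15]])) for a in(-.4,-.1,.1,.4,.7)),key=lambda r:r.fun)
    print(ns,best.x.round(4),round(best.fun,3))
E
```

```text
('top',) [ 0.4482 -0.0081  0.148 ] 0.709
('scene',) [ 0.4444 -0.0047 -0.0509] 0.123Traceback (most recent call last):
  File "<stdin>", line 15, in <module>
  File "<stdin>", line 15, in <genexpr>
    res = _minimize_neldermead(fun, x0, args, callback, bounds=bounds,
                               **options)
    fxr = func(xr)
    fx = function(np.copy(x), *(wrapper_args + args))
  File "<stdin>", line 11, in f
  File "h.py", line 19, in poly
    q=cv2.convexHull(((proj(n,P)+.5)*4).astype(np.float32)).astype(np.int32)
                       ~~~~^^^^^
  File "h.py", line 4, in proj
    m=cams.camera_model(n);T=np.linalg.inv(m["pose"])
ValueError: time passes only in moves, steps and waits
```

```bash
sed -i 's/m=cams.camera_model(n);T=/m=CM(n);T=/; 3i import functools\nCM=functools.lru_cache(None)(lambda n:cams.camera_model(n))' h.py; python3 - <<'E'
from h import *
t=cv2.imread("pics/top0.png");s=cv2.imread("pics/scene0.png")
o=cv2.resize(t[208:248,264:312],None,fx=8,fy=8,interpolation=cv2.INTER_CUBIC)
s2=cv2.resize(s[145:225,195:245],None,fx=7,fy=7,interpolation=cv2.INTER_CUBIC)
for n,o_,off,k in(("top",o,(264,208),8),("scene",s2,(195,145),7)):
  for a,col in((.15,(0,255,0)),(-.05,(0,0,255))):
    for z in(.1,.156):
      p=((proj(n,box(.4465,-.006,a,.038,.024,z,z)[::2])+.5-off)*k)[[0,1,3,2]].astype(int)
      cv2.polylines(o_,[p],True,col,1)
g=np.zeros((560,384+350,3),np.uint8);g[:320,:384]=o;g[:,384:]=s2;cv2.imwrite("pics/b.png",g)
E
```

```text
(no output)
```

View pics/b.png

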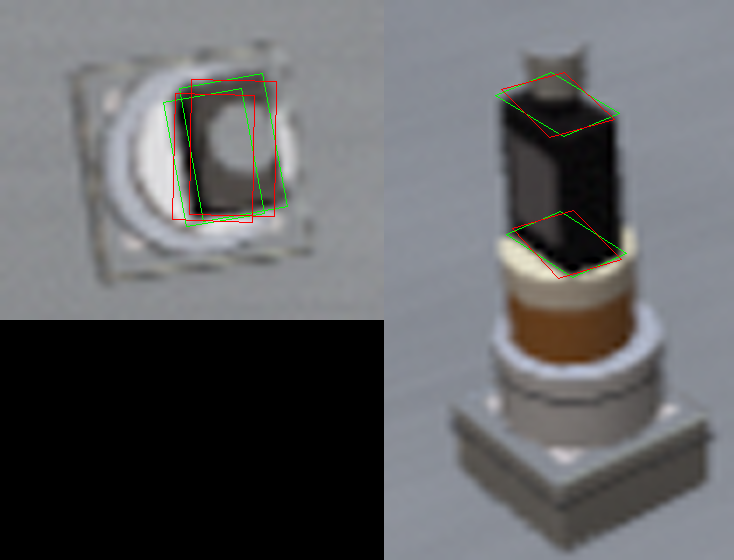

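In the top view the bottle's left and bottom edges tilt by about 0.1 rad; in the scene view the front corner agrees. I'll use the bottle at (.447,-.006) with yaw 0.1. The square tin's yaw is about 0.15. Next I'll add a move calculator.

```bash
cat > go.py <<'E'
# python3 go.py x y zgrasp yaw : shares from the present pose to a grasp-point target
import sys,numpy as np
from cell import observe
from scipy.spatial.transform import Rotation as R
x,y,z,a=map(float,sys.argv[1:5]);s=observe()
Rt=R.from_euler("xyz",s["tool_rot"]);yaw=s["tool_rot"][2]
d=Rt.inv().apply(np.array([x,y,z+.159])-s["tool_pos"])
dy=(a-yaw+np.pi)%(2*np.pi)-np.pi
print("shift",(d/.4).round(4),"turn",round(-dy/np.pi,4),"dist",np.linalg.norm(d).round(3),"rows",int(np.ceil(max(np.linalg.norm(d)/.0625,abs(np.degrees(dy))/10.7))),"t",s["time"],"tool",s["tool_pos"].round(4),s["tool_rot"].round(3),"open",round(s["opening"],4),"F",s["contact_force"].round(1))
E
python3 go.py .447 -.006 .245 3.2416; python3 go.py .315 .243 .245 3.2416
```

```text
shift [-1.0525 -0.9363  0.0018] turn -0.1454 dist 0.563 rows 10 t 1.1 tool [0.1833 0.492  0.4047] [3.142 0.    2.785] open 0.0919 F [-0.8 -0.3 -0.6]
shift [-0.5258 -0.4682  0.0018] turn -0.1454 dist 0.282 rows 5 t 1.1 tool [0.1833 0.492  0.4047] [3.142 0.    2.785] open 0.0919 F [-0.8 -0.3 -0.6]
```

```bash
python3 -m jog '[[[-0.526,-0.468,0.002],-0.1454,0],[[-0.526,-0.468,0.002],-0.1454,0],[[-0.526,-0.468,0.002],-0.1454,0],[[-0.526,-0.468,0.002],-0.1454,0],[[-0.526,-0.468,0.002],-0.1454,0],[[-0.526,-0.468,0.002],-0.1454,0],[[-0.526,-0.468,0.002],-0.1454,0]]' 12; python3 go.py .447 -.006 .245 3.2416
```

```text
time: 1.98
tool_pos: [0.315, 0.2433, 0.4041]
tool_rot: [3.141, 0.0, -3.042]
contact_force: [0.1, 1.3, 0.2]
opening: 0.0916
grip_force: 0.0
shift [-2.665e-01 -6.528e-01 -2.000e-04] turn -0.0002 dist 0.282 rows 5 t 1.975 tool [0.315  0.2433 0.4041] [ 3.141  0.    -3.042] open 0.0916 F [0.1 1.3 0.2]
```

```bash
python3 -m jog '[[[-0.2665,-0.653,0],0,0],[[-0.2665,-0.653,0],0,0],[[-0.2665,-0.653,0],0,0],[[-0.2665,-0.653,0],0,0],[[-0.2665,-0.653,0],0,0],[[-0.2665,-0.653,0],0,0],[[-0.2665,-0.653,0],0,0.3],[[-0.2665,-0.653,0.08],0,0.3],[[-0.2665,-0.653,0.08],0,0.3]]'; python3 - <<'E'
from h import *
for n in("scene","top"):
    im=cams.read_camera(n);cv2.imwrite(f"pics/{n}1.png",im[:,:,::-1])
a=cv2.imread("pics/scene1.png")[90:240,130:330];cv2.imwrite("pics/c1.png",cv2.resize(a,None,fx=4,fy=4,interpolation=cv2.INTER_CUBIC))
E
python3 go.py .447 -.006 .14 3.2416
```

```text
time: 3.1
tool_pos: [0.4462, -0.0045, 0.3706]
tool_rot: [3.14, -0.004, -3.039]
contact_force: [0.3, -0.4, 1.0]
opening: 0.0668
grip_force: 0.0
shift [ 0.0007 -0.002   0.184 ] turn 0.0006 dist 0.074 rows 2 t 3.2 tool [ 0.4472 -0.0052  0.3726] [ 3.141  0.    -3.04 ] open 0.0644 F [-0.4 -0.2  0.6]
```

View pics/c1.png

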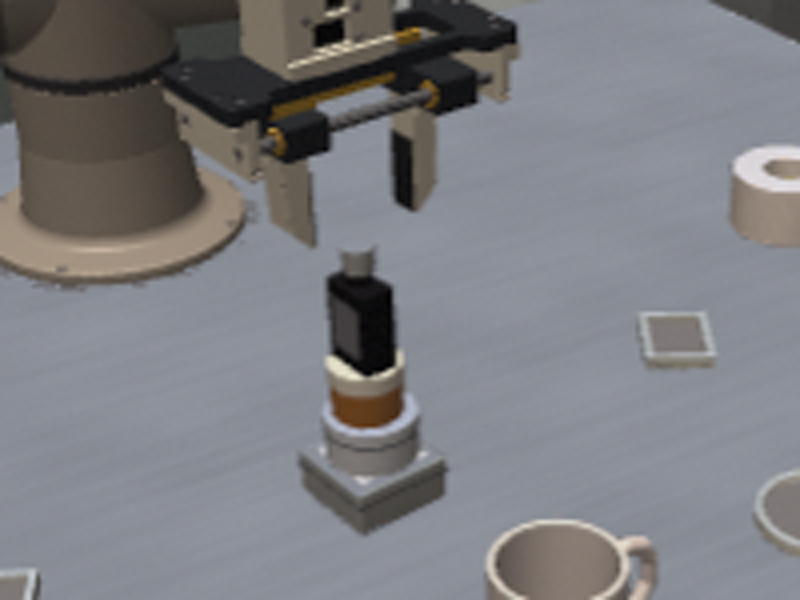

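The open fingers straddle the bottle symmetrically in the scene view, with the cap at about (355,258) in the crop. I'll descend and close gradually.

```bash
python3 -m jog '[[[0.001,-0.002,0.08],0,0.3],[[0.001,-0.002,0.14],0,0.3],[[0.001,-0.002,0.184],0,0.4],[[0.001,-0.002,0.184],0,0.5],[[0.001,-0.002,0.184],0,0.6],[[0.001,-0.002,0.184],0,0.66],[[0.001,-0.002,0.184],0,0.7],[[0.001,-0.002,0.184],0,0.74],[[0.001,-0.002,0.184],0,0.8],[[0.001,-0.002,0.184],0,0.9],[[0.001,-0.002,0.184],0,1],[[0.001,-0.002,0.184],0,1]]' 15;  python3 go.py .447 -.006 .21 3.2416
```

```text
time: 4.7
tool_pos: [0.447, -0.007, 0.2985]
tool_rot: [-3.142, 0.001, -3.042]
contact_force: [0.1, 1.0, 5.2]
opening: 0.024
grip_force: 14.9
shift [-0.0003  0.0025 -0.1761] turn 0.0 dist 0.07 rows 2 t 4.7 tool [ 0.447  -0.007   0.2985] [-3.142e+00  1.000e-03 -3.042e+00] open 0.024 F [0.1 1.  5.2]
```

```bash
python3 -m jog '[[[0,0,-0.05],0,1],[[0,0,-0.1],0,1],[[0,0,-0.15],0,1],[[0,0,-0.176],0,1],[[0,0,-0.176],0,1]]' 20;  python3 go.py .411 .268 .21 2.588
```

```text
time: 5.32
tool_pos: [0.4469, -0.0071, 0.3687]
tool_rot: [-3.141, 0.001, -3.042]
contact_force: [-0.1, -0.3, -1.2]
opening: 0.0238
grip_force: 19.9
shift [ 0.0207  0.6932 -0.0008] turn 0.208 dist 0.277 rows 5 t 5.325 tool [ 0.4469 -0.0071  0.3687] [-3.141e+00  1.000e-03 -3.042e+00] open 0.0238 F [-0.1 -0.3 -1.2]
```

```bash
python3 -m jog '[[[0.003,0.1,0],0.03,1],[[0.006,0.2,0],0.06,1],[[0.01,0.32,0],0.1,1],[[0.013,0.44,0],0.13,1],[[0.017,0.56,0],0.17,1],[[0.02,0.65,0],0.2,1],[[0.0207,0.693,0],0.208,1],[[0.0207,0.693,0],0.208,1],[[0.0207,0.693,0],0.208,1]]' 20;  python3 go.py .411 .268 .0455 2.588
python3 - <<'E'
from h import *
for n in("scene","top"):
    im=cams.read_camera(n);cv2.imwrite(f"pics/{n}2.png",im[:,:,::-1])
    for k in("jar","round_tin","square_tin"): print(n,k,[(np.round(d["position"],3).tolist(),round(d["confidence"],2)) for d in models.pinpoint(k,n)[:1]])
a=cv2.imread("pics/scene2.png")[60:210,200:400];a=cv2.resize(a,None,fx=2,fy=2,interpolation=cv2.INTER_CUBIC)
b=cv2.resize(cv2.imread("pics/top2.png")[208:248,264:312],(400,334),interpolation=cv2.INTER_CUBIC)
g=np.zeros((334,800,3),np.uint8);g[:300,:400]=a;g[:,400:]=b;cv2.imwrite("pics/c2.png",g)
E
```

```text
time: 6.45
tool_pos: [0.411, 0.2674, 0.368]
tool_rot: [-3.14, -0.001, 2.589]
contact_force: [0.6, -0.7, -1.1]
opening: 0.0239
grip_force: 19.9
shift [0.0007 0.0019 0.4088] turn 0.0002 dist 0.164 rows 3 t 6.45 tool [0.411  0.2674 0.368 ] [-3.140e+00 -1.000e-03  2.589e+00] open 0.0239 F [ 0.6 -0.7 -1.1]
scene jar [([0.449, -0.008, 0.066], 0.87)]
scene round_tin [([0.45, -0.002, 0.031], 0.84)]
scene square_tin [([0.453, -0.004, -0.002], 0.87)]
top jar [([0.445, -0.004, 0.062], 0.82)]
top round_tin [([0.448, -0.001, 0.034], 0.51)]
top square_tin [([0.441, -0.282, -0.001], 0.71)]
```

View pics/c2.png

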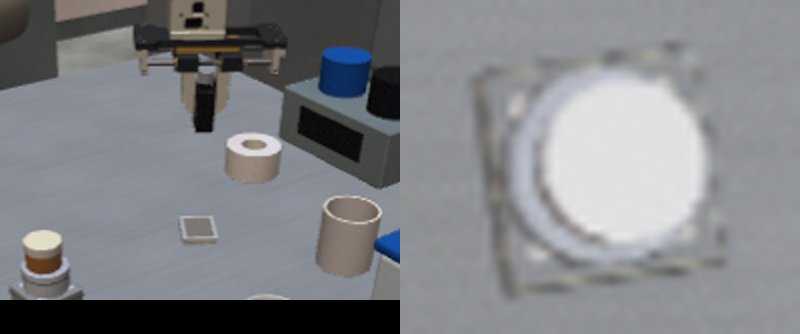

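The bottle hangs upright above jig_flat (gripper at (205,90) left), and the jar, round tin and square tin are still stacked. Lowering it now.

```bash
python3 -m jog '[[[0.001,0.002,0.1],0,1],[[0.001,0.002,0.2],0,1],[[0.001,0.002,0.3],0,1],[[0.001,0.002,0.36],0,1],[[0.001,0.002,0.39],0,1],[[0.001,0.002,0.4],0,1],[[0.001,0.002,0.406],0,1],[[0.001,0.002,0.41],0,1],[[0.001,0.002,0.41],0,1]]' 20;  python3 go.py .411 .268 .0445 2.588
```

```text
time: 7.98
tool_pos: [0.4112, 0.2689, 0.2052]
tool_rot: [3.141, 0.0, 2.588]
contact_force: [-0.3, 0.3, -0.6]
opening: 0.024
grip_force: 19.9
shift [-0.0008 -0.0023  0.0041] turn 0.0001 dist 0.002 rows 1 t 7.975 tool [0.4112 0.2689 0.2052] [3.141 0.    2.588] open 0.024 F [-0.3  0.3 -0.6]
```

```bash
python3 -m jog '[[[0,0,0.003],0,1],[[0,0,0.005],0,1],[[0,0,0.005],0,1]]' 20;  python3 go.py .411 .268 .0445 2.588; python3 - <<'E'
from h import *
for n in("scene","top"):
    im=cams.read_camera(n);cv2.imwrite(f"pics/{n}3.png",im[:,:,::-1])
a=cv2.imread("pics/scene3.png")[120:210,230:350];a=cv2.resize(a,(560,420),interpolation=cv2.INTER_CUBIC);cv2.imwrite("pics/c3.png",a)
E
```

```text
time: 8.35
tool_pos: [0.4112, 0.2689, 0.2035]
tool_rot: [3.141, 0.001, 2.588]
contact_force: [-1.6, -0.8, 6.9]
opening: 0.024
grip_force: 19.9
shift [-0.0009 -0.0022  0.0001] turn 0.0001 dist 0.001 rows 1 t 8.35 tool [0.4112 0.2689 0.2035] [3.141e+00 1.000e-03 2.588e+00] open 0.024 F [-1.6 -0.8  6.9]
```

View pics/c3.png

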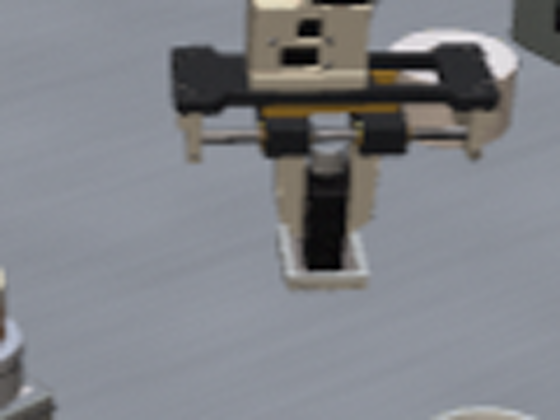

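The bottle stands centred in the recess (crop (325,265)), and 7 N of contact confirms it is on the floor. Release and retreat.

```bash
python3 -m jog '[[[0,0,0],0,0.7],[[0,0,0],0,0.6],[[0,0,0],0,0.5],[[0,0,-0.03],0,0.4],[[0,0,-0.1],0,0.3],[[0,0,-0.25],0,0.3],[[0,0,-0.39],0,0.3],[[0,0,-0.39],0,0.3]]' 20;  python3 go.py .4475 -.006 .18 3.2; python3 - <<'E'
from h import *
# joint fit of the rest of the stack from pictures 2: circles of jar lid z=.1, round tin rim z=.064, square tin z=.032
t=cv2.imread("pics/top2.png");c=(.448,-.004)
for nm,z,thr in(("jar",.1,200),):
    o=ortho("top",t,c,z,.05,400);g=o.min(2)
    m=cv2.morphologyEx((g>thr).astype(np.uint8)*255,cv2.MORPH_OPEN,np.ones((15,15)))
    cs,_=cv2.findContours(m,cv2.RETR_EXTERNAL,cv2.CHAIN_APPROX_NONE)
    k=max(cs,key=cv2.contourArea);(u,v),r=cv2.minEnclosingCircle(k);(eu,ev),ax,_=cv2.fitEllipse(k)
    print(nm,world(np.array([eu,ev]),c,.05,400).round(4),np.array(ax)/4)
E
```

```text
time: 9.45
tool_pos: [0.4117, 0.2692, 0.3639]
tool_rot: [3.133, 0.006, 2.588]
contact_force: [0.4, -0.0, 0.1]
opening: 0.0646
grip_force: 0.0
shift [-0.4373 -0.5389  0.06  ] turn -0.1947 dist 0.279 rows 5 t 9.45 tool [0.4117 0.2692 0.3639] [3.133 0.006 2.588] open 0.0646 F [ 0.4 -0.   0.1]
jar [ 0.4476 -0.0069] [44.71243668 47.09501648]
```

```bash
python3 -m jog '[[[-0.1,-0.11,0],-0.04,0],[[-0.2,-0.24,0],-0.09,0],[[-0.3,-0.36,0],-0.13,0],[[-0.4,-0.48,0],-0.17,0],[[-0.437,-0.541,0.01],-0.195,0],[[-0.437,-0.541,0.01],-0.195,0],[[-0.437,-0.541,0.01],-0.195,0],[[-0.437,-0.541,0.01],-0.195,0]]' 15;  python3 go.py .4475 -.0065 .093 3.2
```

```text
time: 10.45
tool_pos: [0.4459, -0.0061, 0.3546]
tool_rot: [3.141, -0.0, -3.081]
contact_force: [0.6, -0.4, 0.1]
opening: 0.0917
grip_force: 0.0
shift [-0.0039 -0.0013  0.2566] turn 0.0006 dist 0.103 rows 2 t 10.45 tool [ 0.4459 -0.0061  0.3546] [ 3.141 -0.    -3.081] open 0.0917 F [ 0.6 -0.4  0.1]
```

```bash
python3 -m jog '[[[-0.004,-0.001,0.08],0,0.1],[[-0.004,-0.001,0.16],0,0.2],[[-0.004,-0.001,0.22],0,0.25],[[-0.004,-0.001,0.257],0,0.3],[[-0.004,-0.001,0.257],0,0.35],[[-0.004,-0.001,0.257],0,0.4],[[-0.004,-0.001,0.257],0,0.44],[[-0.004,-0.001,0.257],0,0.48],[[-0.004,-0.001,0.257],0,0.52],[[-0.004,-0.001,0.257],0,0.6],[[-0.004,-0.001,0.257],0,0.8],[[-0.004,-0.001,0.257],0,0.8]]' 15;  python3 go.py .4475 -.0065 .093 3.2
```

```text
time: 11.95
tool_pos: [0.4478, -0.0074, 0.2523]
tool_rot: [3.141, 0.001, -3.083]
contact_force: [0.3, 2.5, 5.7]
opening: 0.0459
grip_force: 15.0
shift [0.0006 0.0022 0.0008] turn 0.0002 dist 0.001 rows 1 t 11.95 tool [ 0.4478 -0.0074  0.2523] [ 3.141e+00  1.000e-03 -3.083e+00] open 0.0459 F [0.3 2.5 5.7]
```

```bash
python3 -m jog '[[[0,0,-0.04],0,0.8],[[0,0,-0.09],0,0.8],[[0,0,-0.14],0,0.8],[[0,0,-0.168],0,0.8],[[0,0,-0.168],0,0.8]]' 20;  python3 go.py .6225 -.190 .16 3.2;python3 go.py .6225 -.190 .036 3.2
```

```text
time: 12.58
tool_pos: [0.4477, -0.0075, 0.3194]
tool_rot: [-3.141, 0.001, -3.083]
contact_force: [0.1, -0.8, -0.8]
opening: 0.0453
grip_force: 20.0
shift [-0.4092 -0.4812  0.0015] turn 0.0002 dist 0.253 rows 5 t 12.575 tool [ 0.4477 -0.0075  0.3194] [-3.141e+00  1.000e-03 -3.083e+00] open 0.0453 F [ 0.1 -0.8 -0.8]
shift [-0.4089 -0.4811  0.3115] turn 0.0002 dist 0.282 rows 5 t 12.575 tool [ 0.4477 -0.0075  0.3194] [-3.141e+00  1.000e-03 -3.083e+00] open 0.0453 F [ 0.1 -0.8 -0.8]
```

```bash
python3 -m jog '[[[-0.08,-0.09,0],0,0.8],[[-0.16,-0.19,0],0,0.8],[[-0.24,-0.29,0],0,0.8],[[-0.32,-0.38,0],0,0.8],[[-0.39,-0.46,0],0,0.8],[[-0.409,-0.481,0.02],0,0.8],[[-0.409,-0.481,0.06],0,0.8],[[-0.409,-0.481,0.14],0,0.8],[[-0.409,-0.481,0.2],0,0.8],[[-0.409,-0.481,0.2],0,0.8]]' 20;  python3 go.py .6225 -.190 .0353 3.2; python3 - <<'E'
from h import *
for n in("scene","top"):
    im=cams.read_camera(n);cv2.imwrite(f"pics/{n}4.png",im[:,:,::-1])
    for k in("jig_small","round_tin","square_tin"): print(n,k,[(np.round(d["position"],3).tolist(),round(d["confidence"],2)) for d in models.pinpoint(k,n)[:1]])
a=cv2.resize(cv2.imread("pics/scene4.png")[180:310,130:290],(480,390),interpolation=cv2.INTER_CUBIC)
b=cv2.resize(cv2.imread("pics/top4.png")[208:248,268:308],(300,300),interpolation=cv2.INTER_CUBIC)
g=np.zeros((390,780,3),np.uint8);g[:,:480]=a;g[:300,480:]=b;cv2.imwrite("pics/c4.png",g)
E
```

```text
time: 13.82
tool_pos: [0.6208, -0.1883, 0.236]
tool_rot: [3.138, -0.006, -3.082]
contact_force: [-0.0, -0.2, -0.9]
opening: 0.0458
grip_force: 20.0
shift [-0.0045 -0.0049  0.1042] turn 0.0005 dist 0.042 rows 1 t 13.825 tool [ 0.6208 -0.1883  0.236 ] [ 3.138 -0.006 -3.082] open 0.0458 F [-0.  -0.2 -0.9]
scene jig_small [([0.628, -0.188, -0.002], 0.69)]
scene round_tin [([0.45, -0.004, 0.033], 0.9)]
scene square_tin [([0.453, -0.005, -0.0], 0.71)]
top jig_small []
top round_tin []
top square_tin [([0.631, 0.214, 0.002], 0.19)]
```

View pics/c4.png

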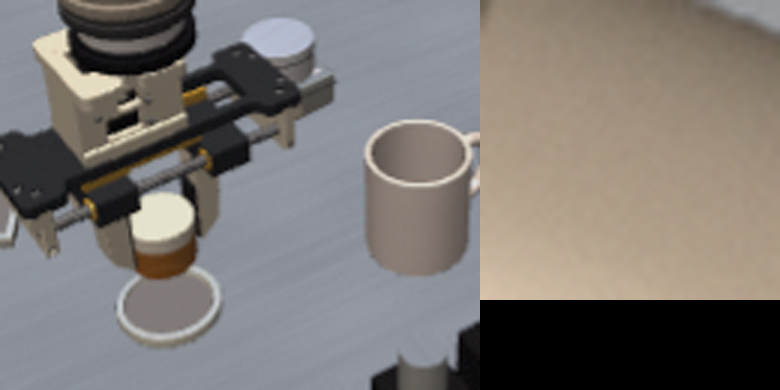

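The jar hangs upright over jig_small (crop (165,235) above the recess at (168,305)), and the two tins are still stacked. The gripper stays well clear of the mug. Lowering.

```bash
python3 -m jog '[[[-0.004,0,0.04],0,0.8],[[-0.004,0,0.08],0,0.8],[[-0.004,0,0.1],0,0.8],[[-0.004,0,0.108],0,0.8],[[-0.004,0,0.112],0,0.8],[[-0.004,0,0.114],0,0.8],[[-0.004,0,0.114],0,0.8]]' 20;  python3 go.py .624 -.190 .0343 3.2
```

```text
time: 15.1
tool_pos: [0.6241, -0.1897, 0.1939]
tool_rot: [-3.141, 0.001, -3.082]
contact_force: [-0.6, 0.6, -2.1]
opening: 0.0456
grip_force: 20.0
shift [ 0.0002 -0.0006  0.0014] turn 0.0002 dist 0.001 rows 1 t 15.1 tool [ 0.6241 -0.1897  0.1939] [-3.141e+00  1.000e-03 -3.082e+00] open 0.0456 F [-0.6  0.6 -2.1]
```

```bash
python3 -m jog '[[[0,0,0.002],0,0.8],[[0,0,0.003],0,0.8],[[0,0,0.003],0,0.8],[[0,0,0.003],0,0.4],[[0,0,0.003],0,0.3],[[0,0,0.003],0,0.2],[[0,0,-0.04],0,0.1],[[0,0,-0.15],0,0.1],[[0,0,-0.28],0,0.1],[[0,0,-0.28],0,0.1]]' 20;  python3 go.py .449 -.004 .14 3.2
```

```text
time: 16.35
tool_pos: [0.625, -0.1901, 0.3121]
tool_rot: [-3.137, 0.01, -3.082]
contact_force: [0.7, -0.1, -0.2]
opening: 0.0825
grip_force: 0.0
shift [0.4119 0.4906 0.0261] turn 0.0003 dist 0.256 rows 5 t 16.35 tool [ 0.625  -0.1901  0.3121] [-3.137  0.01  -3.082] open 0.0825 F [ 0.7 -0.1 -0.2]
```

```bash
python3 - <<'E'
from h import *
for n in("scene",):
    im=cams.read_camera(n);cv2.imwrite(f"pics/{n}5.png",im[:,:,::-1])
    for k in("jar","jig_small","round_tin","square_tin"): print(n,k,[(np.round(d["position"],3).tolist(),round(d["confidence"],2)) for d in models.pinpoint(k,n)[:1]])
# silhouette fit of the round tin in earlier top pictures: rim edge z=.064 ; ortho circle
from scipy.optimize import least_squares
t=cv2.imread("pics/top2.png");c=(.449,-.004)
o=ortho("top",t,c,.064,.05,400);lab=cv2.cvtColor(o,cv2.COLOR_BGR2LAB).astype(int)
print(lab[200,40:150:6].tolist())
o=ortho("scene",im[:,:,::-1].copy(),c,.064,.05,300)
cv2.imwrite("pics/c5.png",np.hstack([o,cv2.resize(im[190:290,160:260,::-1],(300,300),interpolation=cv2.INTER_CUBIC)]))
E
```

```text
scene jar [([0.627, -0.188, 0.006], 0.85)]
scene jig_small [([0.623, -0.187, -0.002], 0.76)]
scene round_tin [([0.449, -0.004, 0.031], 0.68)]
scene square_tin [([0.452, -0.003, -0.003], 0.94)]
[[153, 127, 127], [151, 127, 126], [133, 128, 127], [112, 129, 128], [114, 128, 129], [128, 128, 129], [125, 129, 128], [136, 128, 127], [156, 128, 125], [178, 129, 123], [193, 130, 122], [196, 128, 122], [180, 128, 123], [158, 129, 126], [170, 130, 127], [202, 130, 127], [220, 129, 127], [231, 129, 127], [228, 129, 127]]
```

View pics/c5.png

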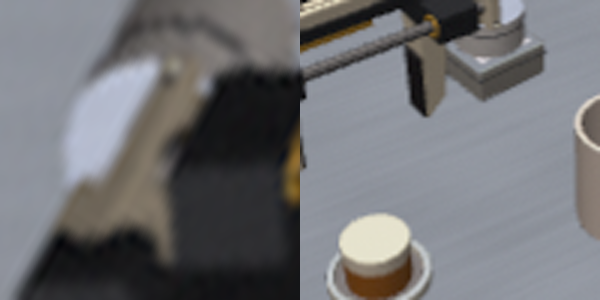

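The jar stands in its recess (right half, (375,255)). Next is the round tin at about (.4495,-.003), averaged over six network readings.

```bash
python3 -m jog '[[[0.08,0.1,0],0,0],[[0.16,0.19,0],0,0],[[0.24,0.29,0],0,0],[[0.32,0.38,0],0,0],[[0.38,0.46,0],0,0],[[0.411,0.493,0],0,0],[[0.411,0.493,0],0,0],[[0.411,0.493,0],0,0]]' 15;  python3 go.py .4495 -.003 .061 3.2
```

```text
time: 17.6
tool_pos: [0.4492, -0.0033, 0.3055]
tool_rot: [-3.141, 0.001, -3.083]
contact_force: [-0.4, 0.5, 0.2]
opening: 0.0921
grip_force: 0.0
shift [-0.0006  0.0008  0.2137] turn 0.0001 dist 0.085 rows 2 t 17.6 tool [ 0.4492 -0.0033  0.3055] [-3.141e+00  1.000e-03 -3.083e+00] open 0.0921 F [-0.4  0.5  0.2]
```

```bash
python3 -m jog '[[[-0.001,0.001,0.07],0,0],[[-0.001,0.001,0.14],0,0],[[-0.001,0.001,0.19],0,0.1],[[-0.001,0.001,0.213],0,0.15],[[-0.001,0.001,0.213],0,0.2],[[-0.001,0.001,0.213],0,0.25],[[-0.001,0.001,0.213],0,0.28],[[-0.001,0.001,0.213],0,0.32],[[-0.001,0.001,0.213],0,0.36],[[-0.001,0.001,0.213],0,0.45],[[-0.001,0.001,0.213],0,0.7],[[-0.001,0.001,0.213],0,0.7]]' 15;  python3 go.py .631 .2135 .13 3.2
```

```text
time: 19.1
tool_pos: [0.4487, -0.0022, 0.2207]
tool_rot: [-3.141, 0.001, -3.082]
contact_force: [-1.5, -1.1, 5.4]
opening: 0.0595
grip_force: 15.0
shift [-0.4869  0.5114 -0.1706] turn 0.0003 dist 0.291 rows 5 t 19.1 tool [ 0.4487 -0.0022  0.2207] [-3.141e+00  1.000e-03 -3.082e+00] open 0.0595 F [-1.5 -1.1  5.4]
```

```bash
python3 -m jog '[[[0,0,-0.04],0,0.7],[[0,0,-0.09],0,0.7],[[0,0,-0.14],0,0.7],[[-0.06,0.06,-0.17],0,0.7],[[-0.14,0.15,-0.17],0,0.7],[[-0.23,0.24,-0.17],0,0.7],[[-0.32,0.34,-0.17],0,0.7],[[-0.41,0.43,-0.17],0,0.7],[[-0.487,0.511,-0.17],0,0.7],[[-0.487,0.511,-0.12],0,0.7],[[-0.487,0.511,-0.07],0,0.7],[[-0.487,0.511,-0.07],0,0.7]]' 20;  python3 go.py .631 .2135 .0347 3.2
python3 - <<'E'
from h import *
for n in("scene","top"):
    im=cams.read_camera(n);cv2.imwrite(f"pics/{n}6.png",im[:,:,::-1])
    for k in("jig_wide","square_tin"): print(n,k,[(np.round(d["position"],3).tolist(),round(d["confidence"],2)) for d in models.pinpoint(k,n)[:1]])
a=cv2.resize(cv2.imread("pics/scene6.png")[130:250,250:420],(510,360),interpolation=cv2.INTER_CUBIC)
b=cv2.resize(cv2.imread("pics/top6.png")[205:251,265:311],(280,280),interpolation=cv2.INTER_CUBIC)
g=np.zeros((360,790,3),np.uint8);g[:,:510]=a;g[:280,510:]=b;cv2.imwrite("pics/c6.png",g)
E
```

```text
time: 20.6
tool_pos: [0.6301, 0.2134, 0.2457]
tool_rot: [-3.141, -0.006, -3.082]
contact_force: [0.6, -0.4, 0.1]
opening: 0.0598
grip_force: 20.0
shift [-0.0029  0.0002  0.1299] turn 0.0003 dist 0.052 rows 1 t 20.6 tool [0.6301 0.2134 0.2457] [-3.141 -0.006 -3.082] open 0.0598 F [ 0.6 -0.4  0.1]
scene jig_wide [([0.632, 0.215, 0.001], 0.77)]
scene square_tin [([0.451, -0.004, -0.001], 0.55)]
top jig_wide []
top square_tin [([0.454, -0.011, 0.001], 0.62)]
```

View pics/c6.png

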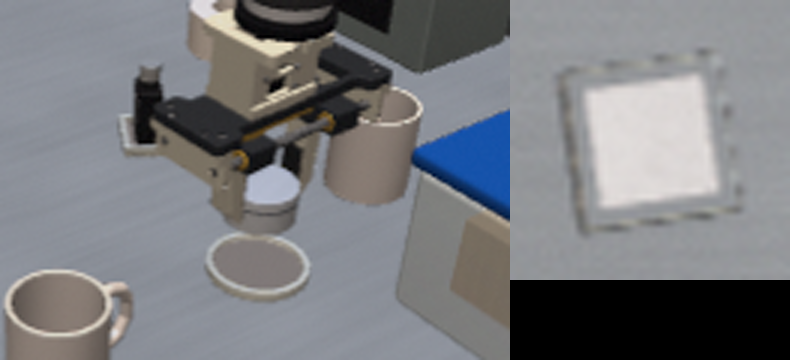

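The tin is level above jig_wide (crop (265,205) above (258,265)), clear of mug_side and the blue box. The square tin stays in place with a clean top.

```bash
python3 -m jog '[[[-0.001,0.001,0.05],0,0.7],[[-0.001,0.001,0.09],0,0.7],[[-0.001,0.001,0.115],0,0.7],[[-0.001,0.001,0.125],0,0.7],[[-0.001,0.001,0.128],0,0.7],[[-0.001,0.001,0.128],0,0.7]]' 20;  python3 go.py .631 .2135 .0347 3.2
```

```text
time: 21.65
tool_pos: [0.6315, 0.2139, 0.1976]
tool_rot: [3.141, 0.001, -3.082]
contact_force: [-0.8, -0.3, -2.2]
opening: 0.0598
grip_force: 20.0
shift [ 0.0014 -0.0008  0.0098] turn 0.0002 dist 0.004 rows 1 t 21.65 tool [0.6315 0.2139 0.1976] [ 3.141e+00  1.000e-03 -3.082e+00] open 0.0598 F [-0.8 -0.3 -2.2]
```

```bash
python3 -m jog '[[[0,0,0.004],0,0.7],[[0,0,0.008],0,0.7],[[0,0,0.01],0,0.7],[[0,0,0.011],0,0.7],[[0,0,0.011],0,0.7]]' 20;  python3 go.py .631 .2135 .0347 3.2
```

```text
time: 22.28
tool_pos: [0.6313, 0.2138, 0.1938]
tool_rot: [3.142, 0.001, -3.082]
contact_force: [-2.2, -0.5, 5.2]
opening: 0.0596
grip_force: 20.0
shift [ 0.0009 -0.0008  0.0001] turn 0.0003 dist 0.0 rows 1 t 22.275 tool [0.6313 0.2138 0.1938] [ 3.142e+00  1.000e-03 -3.082e+00] open 0.0596 F [-2.2 -0.5  5.2]
```

On the floor. Release, go up, and measure the square tin once the arm is clear.

```bash
python3 -m jog '[[[0,0,0],0,0.3],[[0,0,0],0,0.15],[[0,0,0],0,0],[[0,0,0],0,0],[[0,0,-0.04],0,0],[[0,0,-0.12],0,0],[[0,0,-0.25],0,0],[[0,0,-0.25],0,0]]' 20
python3 - <<'E'
from h import *
for n in("scene","top"):
    im=cams.read_camera(n);cv2.imwrite(f"pics/{n}7.png",im[:,:,::-1])
    for k in("bottle","jar","round_tin","square_tin"): print(n,k,[(np.round(d["position"],3).tolist(),round(d["confidence"],2)) for d in models.pinpoint(k,n)[:1]])
t=cv2.imread("pics/top7.png");s=cv2.imread("pics/scene7.png");c=(.452,-.004)
# outer edges of the lid at z=.032: label is a pale square, concentric with the lid
o=ortho("top",t,c,.032,.06,480)
m=cv2.morphologyEx((o.min(2)>185).astype(np.uint8)*255,cv2.MORPH_OPEN,np.ones((15,15)))
k=max(cv2.findContours(m,cv2.RETR_EXTERNAL,cv2.CHAIN_APPROX_NONE)[0],key=cv2.contourArea)
r=cv2.minAreaRect(k);print("label",world(np.array(r[0]),c,.06,480).round(4),np.array(r[1])/4,r[2])
# silhouette check in the scene view
o2=ortho("scene",s,c,.032,.06,480)
for im_ in(o,o2):
    for a,col in((.12,(0,255,0)),(.17,(0,0,255))):
        P=np.array(box(.451,-.0045,a,.068,.068,.032,.032)[::2])[[0,1,3,2],:2]
        px=np.stack([(c[1]-P[:,1]+.06)/.12*480,(c[0]-P[:,0]+.06)/.12*480],-1).astype(int);cv2.polylines(im_,[px],True,col,1)
cv2.imwrite("pics/c7.png",cv2.resize(np.hstack([o,o2]),(800,400)))
E
```

```text
time: 23.28
tool_pos: [0.6324, 0.2141, 0.2992]
tool_rot: [3.14, 0.011, -3.082]
contact_force: [0.1, 0.8, 0.7]
opening: 0.0915
grip_force: 0.0
scene bottle [([0.412, 0.272, 0.005], 0.6)]
scene jar [([0.624, -0.19, 0.007], 0.56)]
scene round_tin [([0.63, 0.214, 0.007], 0.84)]
scene square_tin [([0.453, -0.004, -0.002], 0.9)]
top bottle []
top jar [([0.624, -0.192, 0.005], 0.85)]
top round_tin []
top square_tin [([0.45, -0.009, 0.003], 0.7)]
label [ 0.4485 -0.0061] [50.53012848 50.63520813] 83.41805267333984
```

View pics/c7.png

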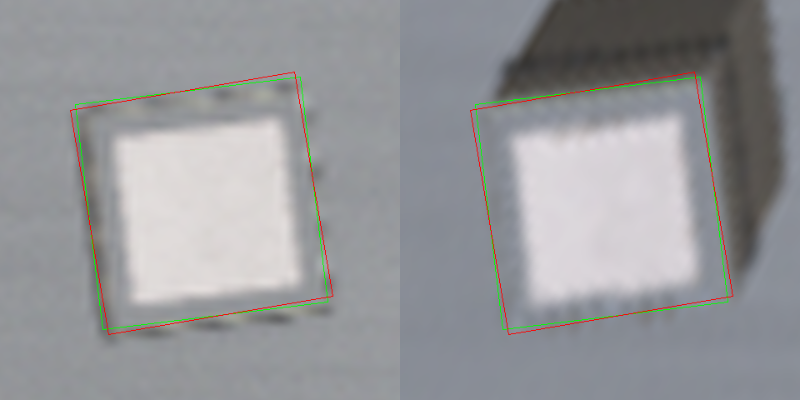

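The square tin is alone on the table, with yaw ≈ 0.115 and centre ≈ (.4495,-.0055) from both views.

```bash
python3 go.py .4495 -.0055 .12 3.2566
```

```text
shift [ 0.486  -0.5204  0.0331] turn -0.0178 dist 0.285 rows 5 t 23.775 tool [0.6313 0.2138 0.292 ] [-3.141e+00 -1.000e-03 -3.082e+00] open 0.0917 F [-0.6 -0.5 -0.4]
```

```bash
python3 -m jog '[[[0.09,-0.1,0],-0.018,0],[[0.18,-0.2,0],-0.018,0],[[0.27,-0.3,0],-0.018,0],[[0.36,-0.39,0],-0.018,0],[[0.44,-0.47,0],-0.018,0],[[0.486,-0.52,0],-0.018,0],[[0.486,-0.52,0.033],-0.018,0],[[0.486,-0.52,0.033],-0.018,0],[[0.486,-0.52,0.033],-0.018,0]]' 15;  python3 go.py .4495 -.0055 .028 3.2566
```

```text
time: 24.9
tool_pos: [0.4502, -0.0047, 0.2792]
tool_rot: [3.141, -0.0, -3.025]
contact_force: [0.3, -0.1, 0.4]
opening: 0.0914
grip_force: 0.0
shift [ 0.0019 -0.0019  0.2306] turn 0.0005 dist 0.092 rows 2 t 24.9 tool [ 0.4502 -0.0047  0.2792] [ 3.141 -0.    -3.025] open 0.0914 F [ 0.3 -0.1  0.4]
```

```bash
python3 -m jog '[[[0.002,-0.002,0.08],0,0],[[0.002,-0.002,0.15],0,0],[[0.002,-0.002,0.2],0,0],[[0.002,-0.002,0.222],0,0],[[0.002,-0.002,0.23],0,0.1],[[0.002,-0.002,0.23],0,0.15],[[0.002,-0.002,0.23],0,0.2],[[0.002,-0.002,0.23],0,0.24],[[0.002,-0.002,0.23],0,0.28],[[0.002,-0.002,0.23],0,0.4],[[0.002,-0.002,0.23],0,0.6],[[0.002,-0.002,0.23],0,0.6]]' 20;  python3 go.py .4375 -.279 .11 2.6686
```

```text
time: 26.4
tool_pos: [0.449, -0.0061, 0.1879]
tool_rot: [-3.142, 0.001, -3.026]
contact_force: [-1.2, 1.2, 5.3]
opening: 0.0676
grip_force: 20.0
shift [ 0.107  -0.6743 -0.2028] turn 0.1874 dist 0.285 rows 5 t 26.4 tool [ 0.449  -0.0061  0.1879] [-3.142e+00  1.000e-03 -3.026e+00] open 0.0676 F [-1.2  1.2  5.3]
```

```bash
python3 -m jog '[[[0,0,-0.04],0,0.6],[[0,0,-0.1],0,0.6],[[0,0,-0.16],0,0.6],[[0.01,-0.06,-0.2],0.02,0.6],[[0.025,-0.16,-0.2],0.05,0.6],[[0.042,-0.27,-0.2],0.08,0.6],[[0.06,-0.38,-0.2],0.11,0.6],[[0.078,-0.49,-0.2],0.14,0.6],[[0.095,-0.6,-0.2],0.17,0.6],[[0.107,-0.674,-0.2],0.187,0.6],[[0.107,-0.674,-0.12],0.187,0.6],[[0.107,-0.674,-0.12],0.187,0.6]]' 25;  python3 go.py .4375 -.279 .0339 2.6686
python3 - <<'E'
from h import *
im=cams.read_camera("scene");cv2.imwrite("pics/scene8.png",im[:,:,::-1])
cv2.imwrite("pics/c8.png",cv2.resize(im[170:280,60:200,::-1],(700,550),interpolation=cv2.INTER_CUBIC))
E
```

```text
time: 27.9
tool_pos: [0.4364, -0.2786, 0.2332]
tool_rot: [3.14, -0.006, 2.669]
contact_force: [-0.3, 0.2, -2.4]
opening: 0.0675
grip_force: 25.0
shift [-3.700e-03  1.000e-04  1.008e-01] turn 0.0002 dist 0.04 rows 1 t 27.9 tool [ 0.4364 -0.2786  0.2332] [ 3.14  -0.006  2.669] open 0.0675 F [-0.3  0.2 -2.4]
```

View pics/c8.png

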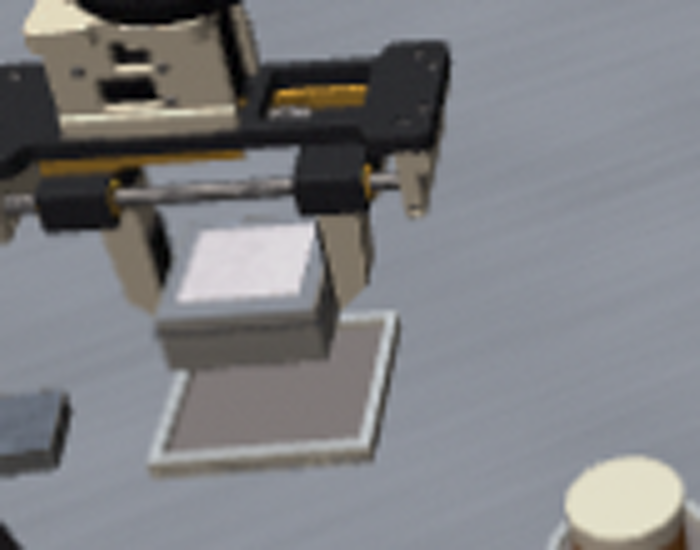

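The tin hangs level and parallel to jig_square (tin (250,290) above recess (275,385) in the crop), and the knife is clear. Lowering.

```bash
python3 -m jog '[[[0,0,0.04],0,0.6],[[0,0,0.07],0,0.6],[[0,0,0.085],0,0.6],[[0,0,0.095],0,0.6],[[0,0,0.102],0,0.6],[[0,0,0.105],0,0.6],[[0,0,0.105],0,0.6]]' 25;  python3 go.py .4375 -.279 .0339 2.6686
```

```text
time: 28.82
tool_pos: [0.4375, -0.279, 0.1936]
tool_rot: [3.142, 0.0, 2.67]
contact_force: [-1.0, -0.0, -1.3]
opening: 0.0678
grip_force: 25.0
shift [-0.     -0.      0.0017] turn 0.0004 dist 0.001 rows 1 t 28.825 tool [ 0.4375 -0.279   0.1936] [3.142 0.    2.67 ] open 0.0678 F [-1.  -0.  -1.3]
```

```bash
python3 -m jog '[[[0,0,0.002],0,0.6],[[0,0,0.003],0,0.6],[[0,0,0.003],0,0.6],[[0,0,0.003],0,0.2],[[0,0,0.003],0,0.1],[[0,0,0.003],0,0],[[0,0,0.003],0,0],[[0,0,-0.04],0,0],[[0,0,-0.12],0,0],[[0,0,-0.27],0,0],[[0,0,-0.4],0,0],[[0,0,-0.4],0,0]]' 25;  python3 go.py .35 -.05 .2 2.6686
python3 - <<'E'
from h import *
for n in("scene","top"):
    im=cams.read_camera(n);cv2.imwrite(f"pics/{n}9.png",im[:,:,::-1])
    for k in("bottle","jar","round_tin","square_tin"): print(n,k,[(np.round(d["position"],3).tolist(),round(d["confidence"],2)) for d in models.pinpoint(k,n)[:1]])
cv2.imwrite("pics/c9.png",cv2.resize(cv2.imread("pics/scene9.png")[120:304,60:420],(800,409),interpolation=cv2.INTER_CUBIC))
E
```

```text
time: 30.32
tool_pos: [0.4381, -0.2794, 0.3576]
tool_rot: [-3.14, 0.009, 2.67]
contact_force: [0.6, -0.5, 0.4]
opening: 0.0917
grip_force: 0.0
shift [ 0.4567  0.4108 -0.0082] turn 0.0004 dist 0.246 rows 4 t 30.325 tool [ 0.4381 -0.2794  0.3576] [-3.14   0.009  2.67 ] open 0.0917 F [ 0.6 -0.5  0.4]
scene bottle [([0.583, 0.391, -0.001], 0.25)]
scene jar [([0.628, -0.192, 0.005], 0.95)]
scene round_tin [([0.632, 0.217, 0.002], 0.71)]
scene square_tin [([0.411, 0.265, -0.002], 0.57)]
top bottle [([0.413, 0.27, 0.008], 0.66)]
top jar [([0.621, -0.191, 0.004], 0.59)]
top round_tin [([0.633, 0.213, 0.006], 0.95)]
top square_tin [([0.44, -0.282, 0.006], 0.85)]
```

View pics/c9.png

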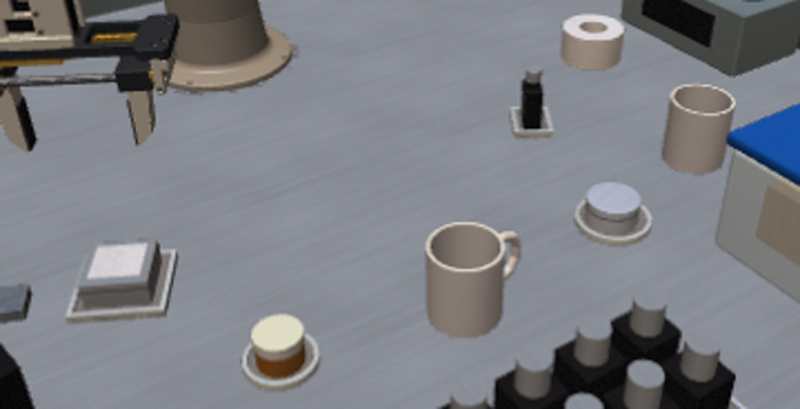

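All four pieces stand in their jigs and both mugs are standing. A numeric check of the square tin's fit from the top picture:

```bash
python3 - <<'E'
from h import *
t=cv2.imread("pics/top9.png");s=cv2.imread("pics/scene9.png");c=(.4375,-.279)
tl=[]
for n,im in(("top",t),("scene",s)):
    o=ortho(n,im,c,.037,.07,400)
    m=cv2.morphologyEx((o.min(2)>185).astype(np.uint8)*255,cv2.MORPH_OPEN,np.ones((15,15)))
    q=[k for k in cv2.findContours(m,cv2.RETR_EXTERNAL,cv2.CHAIN_APPROX_NONE)[0] if cv2.contourArea(k)>5000]
    for k in q:r=cv2.minAreaRect(k);print(n,world(np.array(r[0]),c,.07,400).round(4),np.array(r[1])*.35,r[2])
    o=cv2.resize(im[205:280,60:160] if n=="scene" else im[200:260,350:430],(400,300),interpolation=cv2.INTER_CUBIC)
    tl.append(o)
cv2.imwrite("pics/c10.png",np.hstack(tl))
E
```

```text
top [ 0.4281 -0.2759] [49.61834793 29.11360359] 26.56505012512207
scene [ 0.4375 -0.2799] [49.54934235 49.43394852] 27.621074676513672
```

View pics/c10.png

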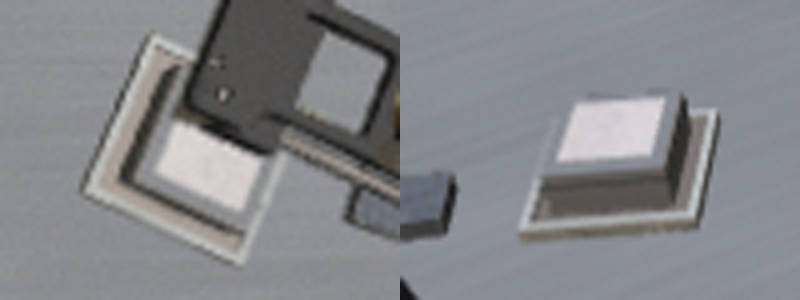

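The square tin is centred at (.4375,-.280), with yaw matching the jig, flat and inside the rim. Both views show floor all round it. Handing in.

```bash
python3 -c "
from cell import robot;print(robot.hand_in())"
```

```text
the job is handed in; nothing more can be done
None
```

I took the stack apart from the top down and set the bottle, jar, round tin and square tin upright in their matching jigs, left both mugs standing, and handed the job in at about 30 s; no verdict came back.

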